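# Ease the press-fit halves of a solar controller case apart with a wedge

### The job

Take the wedge from its wooden stand and work it point-down into the two pry notches of the white case's seam, changing from one end to the other, until the loose half stands more than 6 mm off the clamped half at both ends; then put the wedge fully home in its stand and let go. Ease the halves apart evenly and gently: never let one end get more than 3 mm ahead of the other, never load the wedge hard (slow, gentle pushes of no more than about 15 N), and move the loose half with the wedge only, not with the gripper. Leave everything else on the bench where it is.

Things in the scene. Friction and masses are not known exactly. Their poses are not given: they have to be found in the camera images.
- wedge: hand wedge, 110 mm tall, 180 g; origin: middle of its point, z up the handle. Steel blade z 0-45 mm, 24 mm wide (y), tapering on both faces: 2.4 mm thick (x) over the lowest 2 mm, 11.4 at z = 45, each face leaning 6 degrees. Collar 28 x 44 mm at z 45-53. Dark wooden handle 24 (x) x 30 (y) mm, z 53-110: grip it across 24 mm. Same after a half turn about z.
- stand: fixed wooden block 70 x 70 x 52 mm with a slot 18 (x) x 32 (y) mm straight down through its middle; origin centre of its underside, z up. The wedge starts in it and goes back into it: point down, collar resting on the block's top (point 7 mm above the bench), blade width along the slot's y.
- housing: white case, clamped half: 55 x 130 mm, top 60 mm above the bench; aluminium plate under it, dark steel jaw on its -x side. Origin on the bench under the middle of the seam, which runs along y at x = 0; clamped half at -x, loose half at +x, opening to +x. Two pry notches in the seam's top, at y = +42 (left) and -42 mm (right). The seam starts 2 to 3.8 mm wide, unequally at its two ends.
- cover: loose half of the case, 55 x 130 x 45 mm. Origin on the bench under its left notch, on its seam face; axes as the housing's, turning with it. It sits on two stiff pins, one under each notch, and does not spring back. With the wedge in one notch that end opens and the other stays put. The pins drag the harder the faster they are drawn, and past an opening of 4.7 to 6 mm (unknown, another at each end) they turn tight and drag much more.
- fixed_left (a point): on the clamped half's seam face, middle of the left (+y) notch, at the height of the case's top; axes as the housing's. The notch is a V-shaped mouth 34 mm long (y); both halves' edges are bevelled, from 3 mm back at the top to nothing 8 mm below it; under that the faces are upright. So the wedge bears on two edges 8 mm below the top: the opening is its thickness at that height.
- fixed_right (a point): the same at the right (-y) notch. As an end opens, the middle of its seam moves to +x by half the opening: the wedge must drift that way as it sinks, or it presses sideways on one half
- moving_left (a point): matching point on the loose half at the left notch: its x in the frame of fixed_left is the opening of the left end. A push down on the wedge of about 6 to 9 N opens an end, 9 to 14 N where its pin is tight; there sinking faster adds some 1.5 N per mm/s (else 0.3). The plastic gives: drawn out, the wedge leaves the seam up to 1 mm narrower than its thickness there
- moving_right (a point): matching point on the loose half at the right notch: its x in the frame of fixed_right is the opening of the right end
- screwdriver: black-handled screwdriver lying on the bench, about 0.2 m long (bystander); origin on its underside
- battery: black block battery 65 x 95 x 60 mm (bystander); origin centre of its underside
- carton: small pale paper carton 70 x 55 x 50 mm (bystander); origin centre of its underside
- bracket: small aluminium angle bracket 70 x 30 x 36 mm (bystander); origin centre of its underside
There are look-alikes about, which are no part of the job. Several things have the shape of the stand; the one meant has the colours described above. Leave any yellow look-alike of the wedge alone.

How it is judged:
On the way, in this order (a step that is already met when the one before it is completed fails the run):
1. the wedge is lifted clear of its stand (z of wedge in the frame of stand above 0.055 m), for 0.1 s.
2. one end of the seam is opened to more than 4.5 mm ((x of moving_left in the frame of fixed_left above 0.0045 m or x of moving_right in the frame of fixed_right above 0.0045 m)), for 0.1 s.
3. both ends of the seam are more than 6 mm open (x of moving_left in the frame of fixed_left above 0.006 m and x of moving_right in the frame of fixed_right above 0.006 m), for 0.2 s.
At the end, for the whole second after the job is handed in: the loose half stands more than 6 mm off the clamped half at both notches, and the wedge is seated upright in its stand, its point less than 10.5 mm above the bench and within 10 mm of the slot's middle, at rest and released (all of step 3 and z of wedge in the frame of stand below 0.0105 m and horizontal distance between wedge and stand below 0.01 m and angle between wedge's own z axis and vertical below 0.12 rad and linear speed of wedge below 0.02 m/s and linear speed of cover below 0.01 m/s); the robot touches nothing.
It fails at once if one end of the seam is more than 3.5 mm ahead of the other (the halves cocked by more than 0.0417 rad) (angle between the x axis of cover and the x axis of housing, either way round above 0.0417 rad).
It fails at once if the wedge presses on the loose half with more than 17 N (contact force between wedge and cover above 17 N).
It fails at once if the wedge presses on the clamped half with more than 17 N (contact force between housing and wedge above 17 N).
It fails at once if the gripper or arm pushes the loose half (more than 2 N) (contact force between any of the fingers, the arm and cover above 2 N).
It fails at once if a bystander is moved by more than 15 mm (distance of any of screwdriver, battery, carton, bracket from where it was at the start of the episode above 0.015 m).
It also fails if it takes over 72 s, if anything falls off the work surface, if the arm or the gripper's body presses on something with over 40 N, if the wrist force passes 120 N, or if a joint passes its speed limit or range.

### The arm

A 6-joint arm with a two-finger parallel gripper is mounted at the origin on the work surface. World frame = base frame: x ahead of the robot, y to its left, z up, the work surface at z = 0. Lengths are in m, angles in rad, forces in N, time in s.
With the tool pointing down it reaches from about 0.35 to 0.975 m from the base axis. Payload 4.9 kg.
Tool frame: the origin (TCP) lies midway between the tips of the shut fingers; the grasp point (between the pads) lies 19 mm behind it (manip.pinch_z is the distance from the TCP to the grasp point, in m); z points along the fingers, y is the direction in which the jaws open and shut (so a half turn about z gives the same grasp; the last joint's range is limited). The gripper opens to 85 mm and grips with 20 to 120 N. Pads are 22 mm wide; open, the fingers measure 114 mm over their backs; the gripper's body (76 mm by 85 mm) begins 54 mm behind the grasp point. The pads swing forward as they close: fully open they stand 13 mm farther back than shut.
Start: joints at [1.121, 0.053, 1.613, -0, 1.476, -0.119], TCP at [0.203, 0.591, 0.21] pointing down, gripper open.
Joint ranges: [-3.01, 3.01], [-1.01, 2.22], [0.06, 2.58], [-1.02, 4.17], [0.09, 2.62], [-3.14, 3.14]. Speed limits (rad/s): [2.57, 2.57, 3.14, 3.14, 3.14, 3.14].

### API

Orientations are given as a unit quaternion [w, x, y, z].
In Python, from plant import manip gives the robot as it stands.
- The arm moves only by the tool drive_tool, never from a script. Its argument "commands" is text: rows parted by semicolons, each of 5 numbers parted by spaces: the finger opening in mm, from 0 to 85.4, then the shift along the tool's x, y, z in units of 30 mm (1.0 is 30 mm), then the turn about the tool's z in degrees. A call has exactly 8 rows; each row shifts and turns the commanded pose from where the row before left it, along the tool's axes as they then stand; what a row does not reach is not made up. A row lasts 1/8 s, in which the tool goes at most 62.5 mm and 10.7 degrees, less where a joint would pass 70% of its speed; a pose out of reach is approached as far as the arm can. A call is refused whole if a number of a shift passes 1 or a number of a turn 10.7, either way. A call with a gripper value outside its range is refused whole. The fingers move at their own pace and stop on an object; the grip force is fixed at half the most. Time passes only in rows, so rows that do not move let the fingers close, or fill a call up. It gives the time, the measured TCP pose, the force and the opening at its end, in the units of the state.
- manip.state(): the state, without advancing time (a new reading comes with each control period).
- manip.grab_frame(name): name is "scene" or "top" or "wrist"; returns the picture (400x640x3 uint8, red, green, blue); there is no depth.
- manip.camera_params(name): a dict with "fx", "fy", "cx", "cy" (pixels), "xyz" and "orientation" of the camera in the world. Camera axes: x right, y down, z forward; pixel columns grow to the right and rows downward; lengths in m; the calibration is good to about 2 mm. A picture is of the moment at which its call begins: read the wrist's pose just before it. camera_params takes no time and is no camera call; for the wrist camera it gives the pose at the moment of the call.
- manip.job_done(): hands the job in, once; it reports no verdict.
The state is a dict: "time": time; "joint_pos": joint angles; "joint_vel": joint speeds; "joint_efforts": joint torques, N m; "tool_pos": TCP position; "tool_rot": TCP orientation; "contact_force": force on the tool from outside, world axes, zero at the start; "ft_torque": the same for the moment, N m; "gripper_width": opening from 0.0 (shut) to 1.0 (fully open).
Only numpy, scipy, OpenCV 4.12 (cv2) and the standard library are available. Lean on these libraries where they do the work, as an engineer would, in place of code of your own. Each camera call takes 0.05 s, during which the arm holds its last target. There are 200 camera calls.

## Working session

There is one attempt and no reset: what is moved stays moved. The work goes in short steps, Python scripts to look and compute and a tool call to move; the robot and the scene stay as the last step left them, time stands still between calls to the robot, and variables do not carry over. Pictures are saved under pics/ and viewed, about 8 in all and at most 12, crops included, and the job is handed in when it is done.

Besides the shell and the picture viewer there is one more tool, called after "Call:" in YAML: its name, and indented under it one key for each argument. drive_tool: Moves the arm, as the interface text tells. Its arguments: {"type":"object","properties":{"commands":{"type":"string"}},"required":["commands"]}

```bash
mkdir -p pics; cat > h.py <<'E'
import numpy as np,cv2,json
from plant import manip
from scipy.spatial.transform import Rotation as R
def rot(q): return R.from_quat([q[1],q[2],q[3],q[0]]).as_matrix()
def snap(cam,fn):
    p=manip.camera_params(cam); im=manip.grab_frame(cam)
    cv2.imwrite('pics/%s.png'%fn,im[:,:,::-1]); 
    json.dump({k:(np.asarray(v).tolist()) for k,v in p.items()},open('pics/%s.json'%fn,'w')); return im,p
def load(fn): return cv2.imread('pics/%s.png'%fn),json.load(open('pics/%s.json'%fn))
def px2w(p,u,v,z):
    d=rot(p['orientation'])@np.array([(u-p['cx'])/p['fx'],(v-p['cy'])/p['fy'],1]); o=np.array(p['xyz'])
    return o+d*(z-o[2])/d[2]
def w2px(p,X):
    c=rot(p['orientation']).T@(np.array(X)-np.array(p['xyz'])); return np.array([p['cx']+p['fx']*c[0]/c[2],p['cy']+p['fy']*c[1]/c[2]])
E
python3 - <<'E'
from h import *
a,p=snap('top','top0');print(p)
b,p=snap('scene','scene0');print(p)
print(manip.state(),manip.pinch_z)
print(manip.camera_params('wrist'))
E
```

```text
{'fx': 404.203840372922, 'fy': 404.203840372922, 'cx': 324.6378085068202, 'cy': 197.97993739809635, 'xyz': array([0.36051494, 0.0036727 , 1.14366211]), 'orientation': array([ 0.05171518, -0.69550383,  0.71400371, -0.06163332])}
{'fx': 372.0009709950357, 'fy': 372.0009709950357, 'cx': 315.5145644070904, 'cy': 204.48607321261707, 'xyz': array([1.0214151 , 0.1734482 , 0.87704133]), 'orientation': array([-0.16240599,  0.54496598,  0.79154942, -0.22379879])}
{'time': 0.1, 'joint_pos': array([ 1.12097833e+00,  5.33364880e-02,  1.61414891e+00, -2.67391969e-05,
        1.47596862e+00, -1.18986114e-01]), 'joint_vel': array([ 4.49275889e-05, -8.91814456e-04, -1.95709882e-03, -4.28255393e-04,
        2.69955478e-03,  9.98627361e-05]), 'joint_efforts': array([ 3.69635873e-04, -3.94899559e+01, -3.71365464e+01, -1.06252110e-04,
        3.89789755e-03, -3.92010861e-05]), 'tool_pos': array([0.20275824, 0.59057068, 0.20856233]), 'tool_rot': array([-2.48360296e-04,  1.64661276e-01,  9.86349734e-01, -8.97030092e-04]), 'contact_force': array([0.62199741, 0.42433525, 0.38116718]), 'ft_torque': array([-0.03316639,  0.01728154, -0.04323   ]), 'gripper_width': 0.9992361939661191} 0.0187
{'fx': 287.181983107738, 'fy': 287.181983107738, 'cx': 315.5787377730914, 'cy': 195.28232598603665, 'xyz': array([0.13491644, 0.61499477, 0.3727605 ]), 'orientation': array([0.11632533, 0.80561229, 0.57510933, 0.0818933 ])}
```

View pics/top0.png

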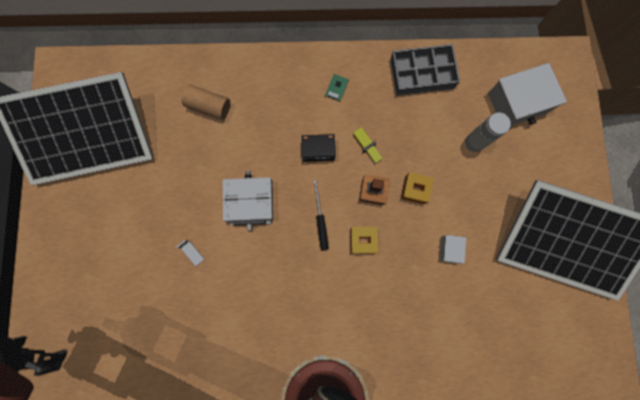

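View pics/scene0.png

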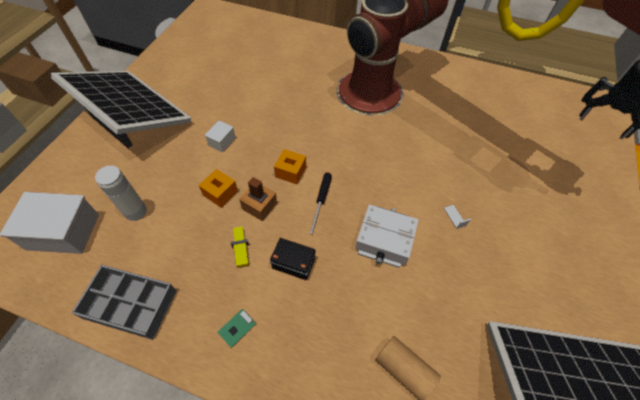

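The top view shows the wedge in its brown stand at (376,188) and the case at (247,200), seam along image columns; yellow look-alikes lie beside it. I'll work out rough positions and zoom in.

```bash
python3 - <<'E'
from h import *
im,p=load('top0')
for n,u,v,z in [('stand',376,189,.052),('handle',377,185,.11),('case',247,200,.06),('scr',320,230,.01),('bat',318,148,.06),('tube',488,130,.1)]: print(n,px2w(p,u,v,z).round(3))
im2,_=load('scene0')
a=cv2.resize(im[165:240,210:285],(450,450),interpolation=cv2.INTER_CUBIC)
b=cv2.resize(im[160:220,345:385],(300,450),interpolation=cv2.INTER_CUBIC)
cv2.imwrite('pics/z0.png',np.hstack([a,b]))
E
```

```text
stand [ 0.558 -0.156  0.052]
handle [ 0.558 -0.151  0.11 ]
case [0.535 0.196 0.06 ]
scr [0.453 0.001 0.01 ]
bat [0.676 0.001 0.06 ]
tube [ 0.704 -0.46   0.1  ]
```

View pics/z0.png

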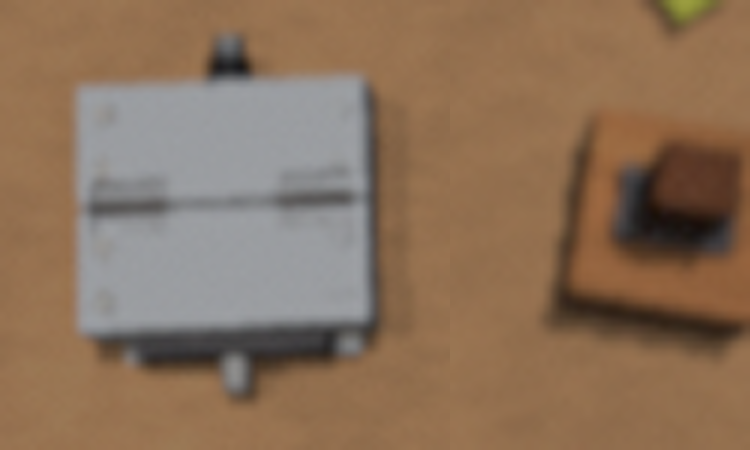

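The crop shows the seam along world y with the jaw on the robot side, and the stand turned roughly 8°. I'll set out towards the stand now.

Call:
drive_tool:
  commands: "85 -1 -1 0 0;85 -1 -1 0 0;85 -1 -1 0 0;85 -1 -1 0 0;85 -1 -1 0 0;85 -1 -1 0 0;85 -1 -1 0 0;85 -1 -1 0 0"

```text
time: 1.1
tool_pos: [0.3522, 0.2848, 0.2092]
tool_rot: [-0.0, 0.165, 0.986, -0.0]
contact_force: [-0.1, -0.1, -0.7]
gripper_width: 0.996
```

Call:
drive_tool:
  commands: "85 -1 -1 0 0;85 -1 -1 0 0;85 -1 -1 0 0;85 -1 -1 0 0;85 -1 -1 0 0;85 -1 -1 0 0;85 -1 -1 0 0;85 -1 -1 0 0"

```text
time: 2.1
tool_pos: [0.5012, -0.0201, 0.2092]
tool_rot: [-0.0, 0.165, 0.986, 0.0]
contact_force: [0.8, 0.8, 0.2]
gripper_width: 0.99
```

Call:
drive_tool:
  commands: "85 -1 -1 0 10;85 -1 -1 0 10;85 0 0 0 10;85 0 0 0 10;85 0 0 0 10;85 0 0 0 10;85 0 0 0 10;85 0 0 0 10"

```text
time: 3.1
tool_pos: [0.531, -0.0976, 0.209]
tool_rot: [-0.0, 0.762, 0.648, -0.0]
contact_force: [-0.5, 0.1, -0.2]
gripper_width: 0.999
```

```bash
python3 - <<'E'
from h import *
s=manip.state();print(s['time'],s['tool_pos'],s['tool_rot'],s['joint_pos'].round(2))
snap('wrist','w1')
E
```

```text
3.1 [ 0.53103882 -0.09757256  0.20904353] [-4.93875705e-04  7.62022007e-01  6.47550859e-01 -3.17275276e-04] [-0.32 -0.15  1.81 -0.    1.48 -0.16]
```

View pics/w1.png

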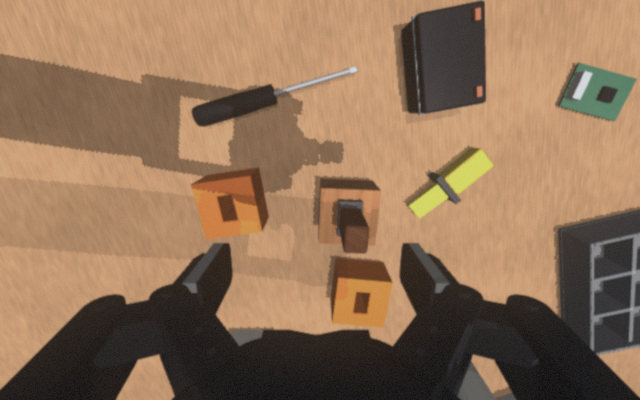

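```bash
python3 - <<'E'
from h import *
im,p=load('w1')
cv2.imwrite('pics/z1.png',cv2.resize(im[172:262,305:395],(600,600),interpolation=cv2.INTER_CUBIC))
E
```

```text
(no output)
```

View pics/z1.png

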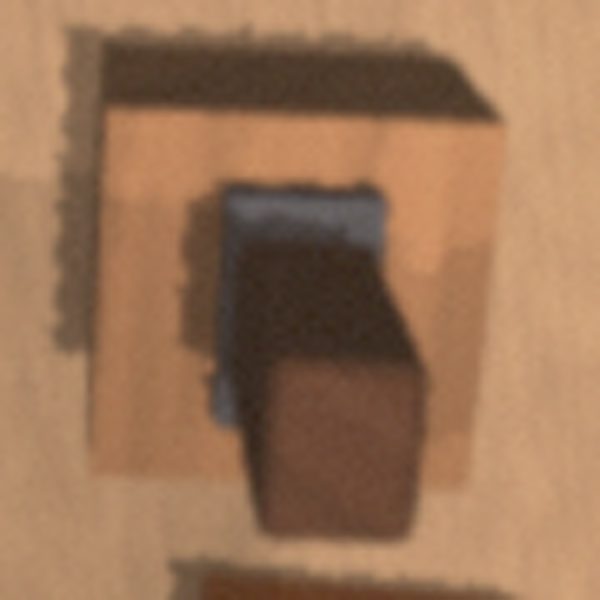

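```bash
python3 - <<'E'
from h import *
im,p=load('w1')
def f(pts,z): return np.array([px2w(p,305+a/6.667,172+b/6.667,z) for a,b in pts])
for n,pts,z in [('stand',[(103,108),(500,122),(470,487),(90,473)],.052),('handle',[(272,362),(425,368),(412,540),(262,538)],.117)]:
    W=f(pts,z);e=np.diff(np.vstack([W,W[:1]]),axis=0)[:,:2]
    print(n,W.mean(0).round(4),np.hypot(*e.T).round(4),np.degrees(np.arctan2(e[:,1],e[:,0])).round(1))
s=manip.state();T=rot(s['tool_rot']);print(T.round(3),np.degrees(np.arctan2(T[1,1],T[0,1])))
print(rot(p['orientation']).round(3),p['xyz'])
E
```

```text
stand [ 0.5614 -0.1525  0.052 ] [0.0691 0.0697 0.07   0.0694] [ -11.4 -100.2  168.4   79. ]
handle [ 0.5621 -0.1514  0.117 ] [0.0221 0.0275 0.0222 0.0281] [ -11.7 -100.3  169.9   79.4]
[[ 0.165  0.986 -0.001]
 [ 0.986 -0.165  0.   ]
 [ 0.    -0.001 -1.   ]] -9.480006794299433
[[ 0.987 -0.155 -0.046]
 [-0.162 -0.947 -0.277]
 [-0.001  0.281 -0.96 ]] [0.5424296897106907, -0.02612097699389502, 0.3732386418161022]
```

Stand and handle agree at (0.5617, −0.152), wedge x at −11°. Descending to grip.

Call:
drive_tool:
  commands: "85 -0.81 0.655 0 1.5;85 -0.81 0.655 0 0;85 0 0 0.5 0;85 0 0 0.8 0;85 0 0 0.9 0;85 0 0 0.9 0;85 0 0 0.9 0;85 0 0 0.43 0"

```text
time: 4.15
tool_pos: [0.5599, -0.1508, 0.0738]
tool_rot: [-0.002, 0.768, 0.64, -0.001]
contact_force: [1.1, 0.2, 1.1]
gripper_width: 0.997
```

Call:
drive_tool:
  commands: "20 0 0 0 0;20 0 0 0 0;20 0 0 0 0;20 0 0 0 0;20 0 0 0 0;20 0 0 0 0;20 0 0 0 0;20 0 0 0 0"

```text
time: 5.15
tool_pos: [0.5628, -0.1526, 0.0783]
tool_rot: [0.001, 0.769, 0.64, 0.0]
contact_force: [-1.4, 1.1, 5.8]
gripper_width: 0.264
```

Call:
drive_tool:
  commands: "20 0 0 -0.2 0;20 0 0 -0.5 0;20 0 0 -1 0;20 0 0 -1 0;20 0 0 -0.5 0;20 0.5 0 0 0;20 1 0 0 0;20 1 0 0 0"

```text
time: 6.15
tool_pos: [0.5746, -0.0766, 0.1706]
tool_rot: [-0.002, 0.769, 0.64, -0.001]
contact_force: [0.2, 0.6, -1.4]
gripper_width: 0.266
```

Call:
drive_tool:
  commands: "20 1 0 0 0;20 1 0 0 0;20 1 0 0 0;20 0.5 0 0 0;20 0 0 0 0;20 0 0 0 0;20 0 0 0 0;20 0 0 0 0"

```text
time: 7.15
tool_pos: [0.5946, 0.0241, 0.1728]
tool_rot: [0.0, 0.769, 0.639, -0.0]
contact_force: [-1.0, 1.2, -2.8]
gripper_width: 0.259
```

```bash
python3 - <<'E'
from h import *
s=manip.state();print(s['time'],s['tool_pos'],s['tool_rot'],s['contact_force'],s['gripper_width'])
snap('wrist','w2')
E
```

```text
7.15 [0.59459511 0.02410259 0.17284549] [ 5.70790284e-05  7.68924151e-01  6.39340008e-01 -1.00347450e-05] [-0.96773504  1.16351042 -2.76224816] 0.25945273339431074
```

View pics/w2.png

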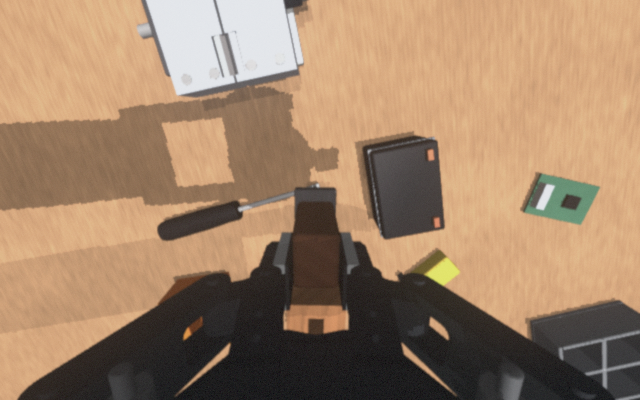

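Call:
drive_tool:
  commands: "20 0.4 -0.6 0 0;20 0.8 -1 0 0;20 0.4 -0.75 0 0;20 0 0 0 -6;20 0 0 0 -7;20 0 0 0 0;20 0 0 0 0;20 0 0 0 0"

```text
time: 8.2
tool_pos: [0.5339, 0.0849, 0.1728]
tool_rot: [-0.0, 0.692, 0.722, -0.0]
contact_force: [0.1, -0.6, -2.2]
gripper_width: 0.262
```

```bash
python3 - <<'E'
from h import *
s=manip.state();print(s['time'],s['tool_pos'],s['tool_rot'],s['contact_force'],s['gripper_width'])
im,p=snap('wrist','w3')
c=im[0:220,200:420,::-1]
cv2.imwrite('pics/z3.png',cv2.resize(c,None,fx=2.7,fy=2.7,interpolation=cv2.INTER_CUBIC))
E
```

```text
8.2 [0.533864   0.08487348 0.17279283] [-4.92355862e-05  6.91566801e-01  7.22312506e-01 -1.84707361e-05] [ 0.08894491 -0.59447885 -2.19594579] 0.26238781719595533
```

View pics/z3.png

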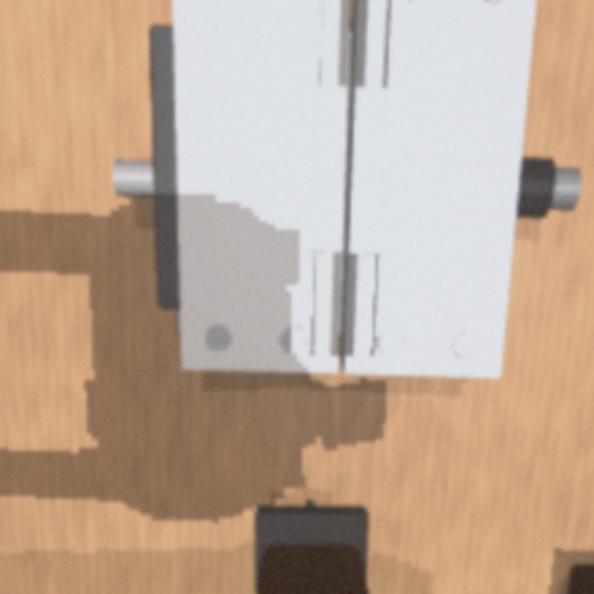

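Jaw at −x world side confirms the clamped half is on the left; right notch mouth at raw px ≈(327,113), left notch at ≈(330,16) (upper part cut off). Now sub-pixel edges.

```bash
python3 - <<'E'
from h import *
im,p=load('w3'); g=im.astype(float).mean(2)
s=dict(tool_pos=np.array([.533864,.084873,.172793]),q=[0,.691567,.722313,0]);T=rot(s['q']);print('tool y yaw',np.degrees(np.arctan2(T[1,1],T[0,1])))
for off in (.0713,):
  for y in (-.014,.014):
    print('collar corner pred',w2px(p,s['tool_pos']+T@np.array([.022,y,off-.053])))
for n,rows in [('L',range(2,30)),('R',range(97,129))]:
  print(n)
  for a in range(rows[0],rows[-1],8):
    pr=g[a:a+8,315:345].mean(0); print(a,pr.round(0).astype(int).tolist())
# thin seam between
for r in (40,55,70,85,133):
  pr=g[r-3:r+4,318:342].mean(0); d=np.clip(pr.max()-pr,0,None); d[d<25]=0; u=(d*np.arange(318,342)).sum()/d.sum(); print(r,u.round(2),(d.sum()/d.max()).round(2),px2w(p,u,r,.06).round(4),pr.round(0).astype(int).tolist())
# end edge of the case
print(g[125:150,300].round(0),g[125:150,350].round(0)); print(g[80:140,326].round(0).astype(int).tolist()); print(g[0:45,331].round(0).astype(int).tolist())
E
```

```text
tool y yaw 2.4914963607079277
collar corner pred [294.65489109 190.8162171 ]
collar corner pred [337.134439   190.79943966]
L
2 [226, 226, 224, 223, 219, 222, 225, 226, 226, 224, 214, 177, 155, 148, 128, 110, 105, 120, 132, 134, 153, 202, 222, 225, 226, 226, 224, 211, 174, 178]
10 [226, 226, 225, 225, 225, 225, 225, 225, 225, 222, 205, 172, 156, 153, 142, 117, 109, 127, 135, 140, 169, 215, 225, 226, 226, 226, 222, 195, 166, 203]
18 [226, 226, 223, 215, 221, 225, 225, 225, 225, 220, 196, 166, 156, 157, 142, 115, 113, 129, 136, 148, 185, 219, 226, 226, 226, 225, 216, 175, 168, 214]
26 [226, 226, 220, 208, 220, 225, 225, 226, 225, 221, 199, 179, 174, 167, 141, 116, 131, 152, 159, 173, 207, 223, 226, 226, 226, 223, 206, 177, 192, 220]
R
97 [219, 198, 217, 225, 226, 225, 225, 218, 184, 160, 156, 153, 122, 114, 128, 135, 153, 201, 222, 226, 226, 226, 226, 217, 186, 214, 225, 226, 226, 226]
105 [218, 201, 217, 225, 225, 225, 224, 214, 177, 156, 152, 137, 113, 119, 131, 137, 166, 214, 225, 226, 226, 226, 222, 200, 191, 218, 226, 226, 226, 226]
113 [203, 197, 218, 224, 225, 225, 222, 207, 171
[... 1137 characters left out ...]
 95.  98. 103. 115. 117. 117. 116. 114. 118.] [224. 223. 224. 225. 225. 227. 226. 227. 225. 227. 226. 224. 224. 213.
 179. 155. 152. 150. 151. 151. 154. 163. 167. 168. 168.]
[219, 217, 217, 217, 217, 216, 214, 209, 205, 209, 209, 209, 198, 174, 159, 154, 153, 152, 155, 154, 154, 155, 157, 151, 145, 139, 140, 140, 141, 133, 133, 134, 133, 134, 133, 132, 131, 129, 126, 127, 127, 127, 122, 116, 108, 100, 103, 103, 102, 101, 102, 109, 125, 130, 135, 142, 152, 162, 163, 158]
[106, 107, 106, 106, 105, 105, 106, 102, 106, 102, 104, 106, 110, 110, 109, 109, 110, 111, 109, 111, 112, 113, 114, 115, 115, 115, 116, 120, 123, 120, 122, 134, 149, 163, 168, 167, 170, 173, 182, 187, 187, 186, 187, 188, 194]
```

```bash
python3 - <<'E'
from h import *
im,p=load('w3')
f=lambda u,v:px2w(p,u,v,.06)[:2]
for n,r,a,b in [('L',6,325.65,335.55),('L',14,325.45,335.25),('L',22,325.2,334.85),('R',101,322.8,331.55),('R',109,322.65,331.3),('R',117,322.45,331.),('R',125,322.2,330.6)]:
  A,B=f(a,r),f(b,r);print(n,r,A.round(4),B.round(4),((B-A)[0]*1e3).round(2),((A+B)/2).round(4))
print(f(327,92.5),f(326,132),f(331,31.5),f(300,137.5),f(350,138.5))
E
```

```text
L 6 [0.5354 0.2424] [0.5437 0.2428] 8.33 [0.5395 0.2426]
L 14 [0.5355 0.2365] [0.5438 0.2369] 8.3 [0.5397 0.2367]
L 22 [0.5356 0.2305] [0.5439 0.2309] 8.23 [0.5397 0.2307]
R 101 [0.5368 0.1664] [0.5448 0.1667] 8.01 [0.5408 0.1665]
R 109 [0.537  0.1593] [0.545  0.1597] 7.98 [0.541  0.1595]
R 117 [0.5372 0.1522] [0.5451 0.1526] 7.95 [0.5412 0.1524]
R 125 [0.5373 0.145 ] [0.5452 0.1453] 7.87 [0.5412 0.1451]
[0.5402412  0.17387008] [0.5412099  0.13871001] [0.54098929 0.22348513] [0.51683071 0.13254301] [0.56431187 0.13365767]
```

Call:
drive_tool:
  commands: "20 0.5 0.1 0 0;20 1 0.15 0 0;20 0.8 0.1 0 0;20 0 0 0 1.5;20 0 0 0.4 0;20 0 0 0.5 0;20 0 0 0.5 0;20 0 0 0 0"

```text
time: 9.25
tool_pos: [0.5406, 0.1536, 0.1287]
tool_rot: [-0.001, 0.701, 0.713, -0.001]
contact_force: [-0.2, 0.2, -1.7]
gripper_width: 0.264
```

```bash
python3 - <<'E'
from h import *
s=manip.state();print(s['time'],s['tool_pos'].round(4),s['tool_rot'].round(3),s['contact_force'].round(1),s['gripper_width'])
im,p=snap('wrist','w4')
c=im[60:240,225:425,::-1]
cv2.imwrite('pics/z4.png',cv2.resize(c,None,fx=3.3,fy=3.3,interpolation=cv2.INTER_CUBIC))
E
```

```text
9.25 [0.5406 0.1536 0.1287] [-0.001  0.701  0.713 -0.001] [-0.2  0.2 -1.7] 0.26363594426299386
```

View pics/z4.png

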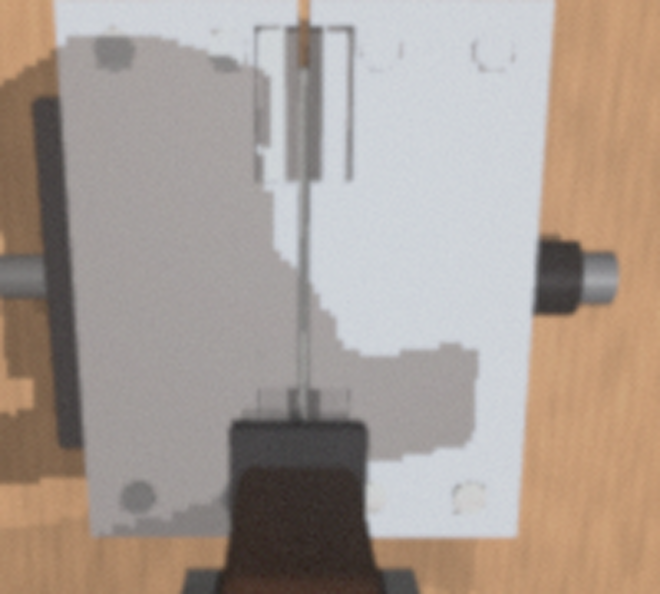

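```bash
python3 - <<'E'
from h import *
im,p=load('w4'); g=im.astype(float).mean(2)
def edge(pr,u0,s):
    # walk from centre out to 50% crossing toward bright
    hi=pr.max(); 
    return None
for r in [75,85,95,105,180,184]:
    pr=g[r-3:r+4,300:335].mean(0) if r<170 else g[r-1:r+2,300:335].mean(0); print(r,pr.round(0).astype(int).tolist())
f=lambda u,v:px2w(p,u,v,.06).round(4)
print(f(312,75),f(322.5,75),f(317,67),f(317,115),f(317.5,150),f(317.5,185))
E
```

```text
75 [206, 201, 179, 199, 210, 210, 210, 210, 211, 210, 200, 171, 145, 140, 134, 117, 109, 101, 103, 116, 119, 126, 155, 197, 210, 211, 211, 211, 211, 205, 178, 153, 181, 202, 203]
85 [165, 159, 145, 153, 154, 156, 169, 199, 210, 210, 202, 173, 147, 140, 138, 139, 150, 143, 126, 120, 119, 123, 154, 197, 210, 211, 212, 211, 211, 205, 171, 153, 193, 210, 211]
95 [164, 156, 134, 136, 144, 148, 163, 197, 210, 210, 204, 179, 151, 140, 142, 148, 150, 135, 121, 120, 121, 128, 156, 198, 210, 211, 212, 212, 210, 200, 172, 160, 195, 210, 211]
105 [164, 157, 148, 160, 168, 181, 192, 205, 209, 211, 204, 179, 150, 140, 140, 149, 150, 135, 121, 121, 121, 132, 168, 200, 210, 211, 212, 211, 209, 192, 156, 156, 197, 211, 212]
180 [160, 158, 151, 137, 147, 147, 146, 147, 147, 147, 147, 140, 117, 104, 107, 125, 140, 129, 108, 101, 102, 113, 137, 147, 149, 147, 147, 150, 150, 150, 140, 151, 158, 159, 159]
184 [138, 139, 134, 126, 130, 132, 130, 129, 129, 130, 131, 129, 107, 91, 92, 100, 118, 120, 102, 95, 98, 107, 128, 136, 138, 137, 138, 138, 138, 139, 141, 151, 157, 159, 159]
[0.5358 0.252  0.06  ] [0.5437 0.2521 0.06  ] [0.5395 0.2576 0.06  ] [0.5401 0.2231 0.06  ] [0.541  0.1958 0.06  ] [0.5416 0.1667 0.06  ]
```

Call:
drive_tool:
  commands: "20 0 0 0 0;20 0 0 0 0;20 0 0 0.06 0;20 0 0 0.06 0;20 0 0 0.06 0;20 0 0 0.06 0;20 0 0 0 0;20 0 0 0 0"

```text
time: 10.3
tool_pos: [0.5418, 0.1542, 0.1237]
tool_rot: [0.0, 0.701, 0.714, 0.0]
contact_force: [1.6, -0.7, -1.7]
gripper_width: 0.262
```

Call:
drive_tool:
  commands: "20 0 0 0.025 0;20 0 0 0.025 0;20 0 0 0.025 0;20 0 0.003 0.025 0;20 0 0.003 0.025 0;20 0 0.003 0.025 0;20 0 0.003 0.025 0;20 0 0.003 0.025 0"

```text
time: 11.3
tool_pos: [0.5424, 0.1544, 0.1192]
tool_rot: [0.0, 0.701, 0.714, 0.0]
contact_force: [-0.2, -0.1, 8.3]
gripper_width: 0.264
```

Call:
drive_tool:
  commands: "20 0 0.002 0.015 0;20 0 0.002 0.015 0;20 0 0.002 0.015 0;20 0 0.002 0.015 0;20 0 0.002 0.015 0;20 0 0.002 0.015 0;20 0 0.002 0.015 0;20 0 0.002 0.015 0"

```text
time: 12.3
tool_pos: [0.5428, 0.1544, 0.1156]
tool_rot: [0.0, 0.701, 0.714, 0.0]
contact_force: [-1.0, 0.4, 6.9]
gripper_width: 0.263
```

Call:
drive_tool:
  commands: "20 0 0.002 0.02 0;20 0 0.002 0.02 0;20 0 0.002 0.02 0;20 0 0.002 0.02 0;20 0 0.002 0.02 0;20 0 0.002 0.02 0;20 0 0.002 0.02 0;20 0 0 0 0"

```text
time: 13.3
tool_pos: [0.5432, 0.1544, 0.1113]
tool_rot: [0.0, 0.701, 0.714, 0.0]
contact_force: [-0.5, -0.3, 6.6]
gripper_width: 0.26
```

Call:
drive_tool:
  commands: "20 0 0 -0.1 0;20 0 0 -0.35 0;20 0 0 -0.6 0;20 0.1 0 -0.1 0;20 0.9 -0.02 0 0;20 1 -0.03 0 0;20 0.82 0 0 0;20 0 0 0 0"

```text
time: 14.3
tool_pos: [0.5388, 0.2401, 0.1439]
tool_rot: [-0.001, 0.7, 0.714, -0.001]
contact_force: [0.1, 0.1, -2.7]
gripper_width: 0.264
```

Call:
drive_tool:
  commands: "20 0 0 0 0;20 0 0 0.1 0;20 0 0 0.2 0;20 0 0 0.2 0;20 0 0 0.2 0;20 0 0 0.1 0;20 0 0 0 0;20 0 0 0 0"

```text
time: 15.3
tool_pos: [0.5403, 0.2388, 0.1203]
tool_rot: [0.0, 0.701, 0.714, 0.0]
contact_force: [3.7, 0.4, -3.6]
gripper_width: 0.264
```

```bash
python3 - <<'E'
from h import *
s=manip.state();print(s['time'],s['tool_pos'].round(4),s['tool_rot'].round(4),s['contact_force'].round(1),s['gripper_width'])
im,p=snap('wrist','w5')
im2,p2=snap('top','top5')
c=im[120:260,235:395,::-1]
cv2.imwrite('pics/z5.png',cv2.resize(c,None,fx=3.6,fy=3.6,interpolation=cv2.INTER_CUBIC))
E
```

```text
15.3 [0.5403 0.2388 0.1203] [5.000e-04 7.006e-01 7.135e-01 5.000e-04] [ 3.7  0.4 -3.6] 0.2640909549123677
```

View pics/z5.png

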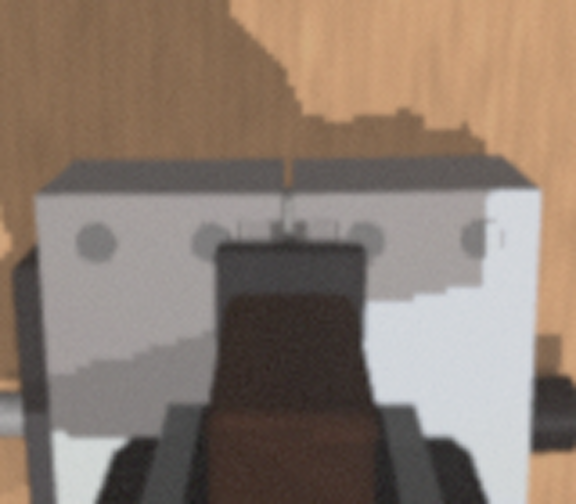

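Call:
drive_tool:
  commands: "20 0 0.012 0 0;20 0 0.012 0.01 0;20 0 0.009 0.02 0;20 0 0.002 0.02 0;20 0 0.002 0.02 0;20 0 0.002 0.02 0;20 0 0.002 0.02 0;20 0 0.002 0.02 0"

```text
time: 16.4
tool_pos: [0.541, 0.2391, 0.1174]
tool_rot: [-0.0, 0.701, 0.714, 0.0]
contact_force: [-1.0, -0.6, 4.7]
gripper_width: 0.265
```

Call:
drive_tool:
  commands: "20 0 0.002 0.02 0;20 0 0.002 0.02 0;20 0 0.002 0.02 0;20 0 0.002 0.02 0;20 0 0.002 0.02 0;20 0 0.002 0.02 0;20 0 0.002 0.02 0;20 0 0.002 0.02 0"

```text
time: 17.4
tool_pos: [0.5415, 0.2392, 0.1126]
tool_rot: [-0.0, 0.701, 0.714, 0.0]
contact_force: [-0.7, -0.5, 5.8]
gripper_width: 0.269
```

Call:
drive_tool:
  commands: "20 0 0.002 0.015 0;20 0 0.002 0.015 0;20 0 0.001 0.015 0;20 0 0.001 0.01 0;20 0 0.001 0.01 0;20 0 0.001 0.01 0;20 0 0.001 0.01 0;20 0 0.001 0.01 0"

```text
time: 18.4
tool_pos: [0.5418, 0.2393, 0.1098]
tool_rot: [-0.0, 0.701, 0.714, 0.0]
contact_force: [-0.5, -0.4, 5.7]
gripper_width: 0.261
```

Call:
drive_tool:
  commands: "20 0 0.001 0.011 0;20 0 0.001 0.011 0;20 0 0.001 0.011 0;20 0 0.001 0.011 0;20 0 0.001 0.011 0;20 0 0.001 0.011 0;20 0 0.001 0.011 0;20 0 0.001 0.011 0"

```text
time: 19.4
tool_pos: [0.5421, 0.2394, 0.1077]
tool_rot: [-0.0, 0.701, 0.714, 0.0]
contact_force: [-1.8, -0.5, 7.9]
gripper_width: 0.267
```

Call:
drive_tool:
  commands: "20 0 0 0.008 0;20 0 0.001 0.008 0;20 0 0 0.008 0;20 0 0.001 0.008 0;20 0 0 0.008 0;20 0 0.001 0.008 0;20 0 0 0.008 0;20 0 0.001 0.008 0"

```text
time: 20.4
tool_pos: [0.5422, 0.2395, 0.1063]
tool_rot: [-0.0, 0.701, 0.714, 0.0]
contact_force: [-2.3, -0.6, 9.9]
gripper_width: 0.266
```

Call:
drive_tool:
  commands: "20 0 -0.005 0.007 0;20 0 -0.005 0.007 0;20 0 0 0.007 0;20 0 0 0.007 0;20 0 0 0.007 0;20 0 0 0.007 0;20 0 0 0.007 0;20 0 0 0.007 0"

```text
time: 21.4
tool_pos: [0.5423, 0.2395, 0.1048]
tool_rot: [-0.0, 0.701, 0.714, 0.001]
contact_force: [-2.4, 0.0, 10.3]
gripper_width: 0.263
```

Call:
drive_tool:
  commands: "20 0 -0.006 0.006 0;20 0 -0.006 0.006 0;20 0 -0.006 0.006 0;20 0 0 0.006 0;20 0 0 0.006 0;20 0 0 0.006 0;20 0 0 0.006 0;20 0 0 0.006 0"

```text
time: 22.4
tool_pos: [0.5422, 0.2396, 0.1037]
tool_rot: [0.0, 0.701, 0.714, 0.001]
contact_force: [-2.1, 0.3, 9.9]
gripper_width: 0.263
```

Call:
drive_tool:
  commands: "20 0 0 -0.1 0;20 0 0 -0.4 0;20 0 0 -0.7 0;20 -0.1 0 -0.15 0;20 -0.9 -0.025 0 0;20 -1 -0.025 0 0;20 -0.84 0 0 0;20 0 0 0 0"

```text
time: 23.4
tool_pos: [0.5406, 0.1523, 0.1412]
tool_rot: [-0.001, 0.701, 0.713, -0.001]
contact_force: [-0.7, 1.0, -1.9]
gripper_width: 0.266
```

Call:
drive_tool:
  commands: "20 0 0 0 0;20 0 0 0.1 0;20 0 0 0.2 0;20 0 0 0.2 0;20 0 0 0.2 0;20 0 0 0.1 0;20 0 0 0 0;20 0 0 0 0"

```text
time: 24.4
tool_pos: [0.542, 0.1536, 0.1176]
tool_rot: [0.001, 0.701, 0.713, 0.001]
contact_force: [5.2, 0.5, -4.6]
gripper_width: 0.264
```

Call:
drive_tool:
  commands: "20 0 0.015 0 0;20 0 0.015 0 0;20 0 0.012 0.01 0;20 0 0.002 0.02 0;20 0 0.002 0.02 0;20 0 0.002 0.02 0;20 0 0.002 0.02 0;20 0 0.002 0.02 0"

```text
time: 25.4
tool_pos: [0.5429, 0.1536, 0.1142]
tool_rot: [-0.0, 0.701, 0.714, -0.0]
contact_force: [2.7, 0.6, -1.5]
gripper_width: 0.263
```

Call:
drive_tool:
  commands: "20 0 0.01 0.02 0;20 0 0.01 0.02 0;20 0 0.003 0.02 0;20 0 0.003 0.02 0;20 0 0.002 0.02 0;20 0 0.002 0.015 0;20 0 0.002 0.015 0;20 0 0.002 0.015 0"

```text
time: 26.4
tool_pos: [0.5437, 0.1537, 0.1102]
tool_rot: [-0.0, 0.701, 0.714, -0.0]
contact_force: [-2.8, 0.0, 5.4]
gripper_width: 0.265
```

Call:
drive_tool:
  commands: "20 0 -0.008 0.012 0;20 0 -0.002 0.012 0;20 0 0 0.012 0;20 0 0.001 0.012 0;20 0 0.001 0.012 0;20 0 0.001 0.012 0;20 0 0.001 0.012 0;20 0 0.001 0.012 0"

```text
time: 27.4
tool_pos: [0.544, 0.1537, 0.1079]
tool_rot: [-0.0, 0.701, 0.714, 0.0]
contact_force: [-4.0, -0.7, 9.3]
gripper_width: 0.261
```

Call:
drive_tool:
  commands: "20 0 -0.012 0.006 0;20 0 -0.012 0.006 0;20 0 -0.01 0.006 0;20 0 0 0.006 0;20 0 0.001 0.006 0;20 0 0 0.006 0;20 0 0.001 0.006 0;20 0 0 0.006 0"

```text
time: 28.4
tool_pos: [0.5438, 0.1538, 0.107]
tool_rot: [0.001, 0.701, 0.714, 0.001]
contact_force: [-2.4, -0.5, 9.2]
gripper_width: 0.262
```

Call:
drive_tool:
  commands: "20 0 -0.008 0.007 0;20 0 -0.008 0.007 0;20 0 0.001 0.007 0;20 0 0 0.007 0;20 0 0.001 0.007 0;20 0 0 0.007 0;20 0 0.001 0.007 0;20 0 0 0.007 0"

```text
time: 29.4
tool_pos: [0.5438, 0.1538, 0.1057]
tool_rot: [0.001, 0.701, 0.714, 0.001]
contact_force: [-3.3, 0.9, 9.4]
gripper_width: 0.263
```

Call:
drive_tool:
  commands: "20 0 0 0.007 0;20 0 0.001 0.007 0;20 0 0 0.007 0;20 0 0.001 0.007 0;20 0 0 0.007 0;20 0 0.001 0.007 0;20 0 0 0.007 0;20 0 0.001 0.007 0"

```text
time: 30.4
tool_pos: [0.544, 0.1538, 0.1041]
tool_rot: [0.001, 0.701, 0.714, 0.001]
contact_force: [-2.8, -0.7, 9.8]
gripper_width: 0.265
```

Call:
drive_tool:
  commands: "20 0 -0.006 0.008 0;20 0 -0.006 0.008 0;20 0 0 0.008 0;20 0 0.001 0.008 0;20 0 0 0.008 0;20 0 0.001 0.008 0;20 0 0 0.008 0;20 0 0.001 0.008 0"

```text
time: 31.4
tool_pos: [0.544, 0.1538, 0.1025]
tool_rot: [0.001, 0.701, 0.714, 0.002]
contact_force: [-2.6, -0.8, 10.5]
gripper_width: 0.262
```

Call:
drive_tool:
  commands: "20 0 0 0.008 0;20 0 0.001 0.008 0;20 0 0 0.008 0;20 0 0.001 0.008 0;20 0 0 0.008 0;20 0 0.001 0.008 0;20 0 0 0.008 0;20 0 0.001 0.008 0"

```text
time: 32.4
tool_pos: [0.5442, 0.1538, 0.1007]
tool_rot: [0.001, 0.701, 0.714, 0.002]
contact_force: [-2.5, -0.1, 10.3]
gripper_width: 0.262
```

Call:
drive_tool:
  commands: "20 0 0 0.008 0;20 0 0.001 0.008 0;20 0 0 0.008 0;20 0 0.001 0.008 0;20 0 0 0.008 0;20 0 0.001 0.008 0;20 0 0 0.008 0;20 0 0.001 0.008 0"

```text
time: 33.4
tool_pos: [0.5444, 0.1538, 0.0988]
tool_rot: [0.001, 0.701, 0.714, 0.002]
contact_force: [-2.6, -0.1, 10.8]
gripper_width: 0.266
```

Call:
drive_tool:
  commands: "20 0 0 0.008 0;20 0 0.001 0.008 0;20 0 0 0.008 0;20 0 0.001 0.008 0;20 0 0 0.008 0;20 0 0.001 0.008 0;20 0 0 0.008 0;20 0 0.001 0.008 0"

```text
time: 34.4
tool_pos: [0.5445, 0.1538, 0.0969]
tool_rot: [0.001, 0.701, 0.714, 0.002]
contact_force: [-2.8, -0.3, 10.7]
gripper_width: 0.263
```

Call:
drive_tool:
  commands: "20 0 0 -0.1 0;20 0 0 -0.4 0;20 0 0 -0.8 0;20 0.1 0 -0.25 0;20 0.9 -0.01 0 0;20 1 -0.01 0 0;20 0.84 0 0 0;20 0 0 0 0"

```text
time: 35.4
tool_pos: [0.5394, 0.24, 0.1394]
tool_rot: [-0.001, 0.7, 0.714, -0.001]
contact_force: [0.1, -1.2, -2.8]
gripper_width: 0.267
```

Call:
drive_tool:
  commands: "20 0 0 0 0;20 0 0 0.1 0;20 0 0 0.2 0;20 0 0 0.2 0;20 0 0 0.2 0;20 0 0 0.2 0;20 0 0 0.07 0;20 0 0 0 0"

```text
time: 36.4
tool_pos: [0.5411, 0.2388, 0.112]
tool_rot: [0.001, 0.701, 0.714, 0.001]
contact_force: [4.1, 0.6, -3.7]
gripper_width: 0.264
```

Call:
drive_tool:
  commands: "20 0 0.012 0.01 0;20 0 0.012 0.02 0;20 0 0.008 0.02 0;20 0 0.003 0.02 0;20 0 0.003 0.02 0;20 0 0.002 0.02 0;20 0 0.002 0.02 0;20 0 0.002 0.015 0"

```text
time: 37.4
tool_pos: [0.5418, 0.2388, 0.1076]
tool_rot: [-0.0, 0.701, 0.714, -0.0]
contact_force: [0.7, 0.2, -0.5]
gripper_width: 0.266
```

Call:
drive_tool:
  commands: "20 0 0.002 0.012 0;20 0 0.002 0.012 0;20 0 0.002 0.01 0;20 0 0.001 0.01 0;20 0 0.001 0.008 0;20 0 0.001 0.008 0;20 0 0.001 0.008 0;20 0 0.001 0.008 0"

```text
time: 38.4
tool_pos: [0.5421, 0.2388, 0.1055]
tool_rot: [-0.0, 0.701, 0.714, -0.0]
contact_force: [0.6, -0.2, 1.9]
gripper_width: 0.264
```

Call:
drive_tool:
  commands: "20 0 0 0.008 0;20 0 0.001 0.008 0;20 0 0 0.008 0;20 0 0.001 0.008 0;20 0 0 0.008 0;20 0 0.001 0.008 0;20 0 0 0.008 0;20 0 0.001 0.008 0"

```text
time: 39.4
tool_pos: [0.5424, 0.2389, 0.1043]
tool_rot: [-0.0, 0.701, 0.714, 0.0]
contact_force: [-2.3, -0.5, 7.5]
gripper_width: 0.265
```

Call:
drive_tool:
  commands: "20 0 -0.006 0.008 0;20 0 -0.006 0.008 0;20 0 0 0.008 0;20 0 0.001 0.008 0;20 0 0 0.008 0;20 0 0.001 0.008 0;20 0 0 0.008 0;20 0 0.001 0.008 0"

```text
time: 40.4
tool_pos: [0.5424, 0.2391, 0.1029]
tool_rot: [0.0, 0.701, 0.714, 0.0]
contact_force: [-3.2, -1.0, 8.6]
gripper_width: 0.27
```

Call:
drive_tool:
  commands: "20 0 -0.004 0.008 0;20 0 0.001 0.008 0;20 0 0 0.008 0;20 0 0.001 0.008 0;20 0 0 0.008 0;20 0 0.001 0.008 0;20 0 0 0.008 0;20 0 0.001 0.008 0"

```text
time: 41.4
tool_pos: [0.5426, 0.2391, 0.1012]
tool_rot: [0.0, 0.701, 0.714, 0.001]
contact_force: [-1.8, -1.0, 9.1]
gripper_width: 0.263
```

Call:
drive_tool:
  commands: "20 0 -0.004 0.008 0;20 0 0.001 0.008 0;20 0 0 0.008 0;20 0 0.001 0.008 0;20 0 0 0.008 0;20 0 0.001 0.008 0;20 0 0 0.008 0;20 0 0.001 0.008 0"

```text
time: 42.4
tool_pos: [0.5427, 0.2392, 0.0994]
tool_rot: [0.0, 0.701, 0.714, 0.001]
contact_force: [-1.8, -0.0, 9.1]
gripper_width: 0.262
```

Call:
drive_tool:
  commands: "20 0 0 0.008 0;20 0 0.001 0.008 0;20 0 0 0.008 0;20 0 0.001 0.008 0;20 0 0 0.008 0;20 0 0.001 0.008 0;20 0 0 0.008 0;20 0 0.001 0.008 0"

```text
time: 43.4
tool_pos: [0.5429, 0.2393, 0.0975]
tool_rot: [0.0, 0.701, 0.714, 0.001]
contact_force: [-2.3, 0.3, 10.0]
gripper_width: 0.265
```

Call:
drive_tool:
  commands: "20 0 0 0.008 0;20 0 0.001 0.008 0;20 0 0 0.008 0;20 0 0.001 0.008 0;20 0 0 0.005 0;20 0 0 0 0;20 0 0 0 0;20 0 0 0 0"

```text
time: 44.4
tool_pos: [0.543, 0.2393, 0.0963]
tool_rot: [0.0, 0.701, 0.714, 0.001]
contact_force: [-0.9, -0.4, 7.3]
gripper_width: 0.269
```

Call:
drive_tool:
  commands: "20 0 0 -0.1 0;20 0 0 -0.5 0;20 0 0 -1 0;20 -0.5 0 -1 0;20 -1 0 0 0;20 -1 0 0 0;20 -1 0 0 0;20 -1 0 0 0"

```text
time: 45.4
tool_pos: [0.5434, 0.1029, 0.1712]
tool_rot: [-0.001, 0.701, 0.714, -0.001]
contact_force: [-0.4, 1.0, -2.5]
gripper_width: 0.266
```

Call:
drive_tool:
  commands: "20 -0.6 -0.2 0 0;20 0 0 0 0;20 0 0 0 0;20 0 0 0 0;20 0 0 0 0;20 0 0 0 0;20 0 0 0 0;20 0 0 0 0"

```text
time: 46.4
tool_pos: [0.539, 0.0858, 0.1726]
tool_rot: [-0.0, 0.701, 0.714, -0.0]
contact_force: [-1.4, -0.2, -1.9]
gripper_width: 0.268
```

```bash
python3 - <<'E'
from h import *
s=manip.state();print(s['time'],s['tool_pos'].round(4),s['tool_rot'].round(4),s['contact_force'].round(1),s['gripper_width'])
def meas(p,g,C,y0):
    # clamped/loose mouth edges: bright->grey crossing either side of the mouth, over several y
    out=[]
    for y in np.arange(y0-.012,y0+.0121,.003):
        c=w2px(p,[C,y,.06]); r=int(round(c[1])); 
        if r<1 or r>398: continue
        pr=cv2.resize(g[r-1:r+2,int(c[0])-14:int(c[0])+15].mean(0)[None],None,fx=10,fy=1,interpolation=cv2.INTER_CUBIC)[0]
        n=len(pr);m=n//2;i=m
        th=pr.max()*.83
        while i>0 and pr[i]<th:i-=1
        j=m
        while j<n-1 and pr[j]<th:j+=1
        u=lambda k:int(c[0])-14+(k+.5)/10-.5
        out.append(((px2w(p,u(j),r,.06)-px2w(p,u(i),r,.06))[0]*1e3))
    return np.round(out,2)
im,p=snap('wrist','w6')
for fn in ('w3','w6'):
    im,p=load(fn); g=im.astype(float).mean(2)
    d=.0025 if fn=='w6' else 0
    print(fn,'L',meas(p,g,.5396+d,.2405),'R',meas(p,g,.5411+d,.1563))
cv2.imwrite('pics/z6.png',cv2.resize(im[0:220,200:420],None,fx=2.7,fy=2.7,interpolation=cv2.INTER_CUBIC))
E
```

```text
46.4 [0.539  0.0858 0.1726] [-0.      0.7006  0.7136 -0.    ] [-1.4 -0.2 -1.9] 0.2675083442389875
w3 L [8.47 8.44 8.58 8.3  8.44 8.49 8.55] R [8.25 8.04 8.01 8.17 8.15 8.12 8.1  8.34 8.14]
w6 L [ 8.65  7.76  7.74  7.88 13.17 13.3  13.24] R [13.05  7.67  0.    7.53  8.15  8.31  8.38  8.54  8.51]
```

View pics/z6.png

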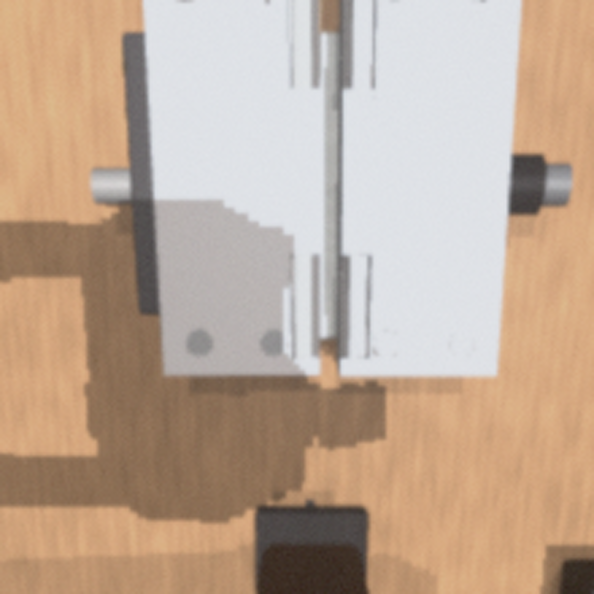

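```bash
python3 - <<'E'
from h import *
im,p=load('w6'); g=im.astype(float).mean(2)
for r in (6,14,22,99,104,109,114,119):
    pr=g[r-2:r+3,310:336].mean(0); 
    k=np.arange(len(pr));up=cv2.resize(pr[None],(len(pr)*10,1),interpolation=cv2.INTER_LINEAR)[0]; 
    U=310+(np.arange(len(up))+.5)/10-.5
    y=px2w(p,322,r,.06)[1]
    # left edge: last falling through mid of (bright 220, grey) ; right edge: from right
    th=190; L=U[np.where((U<319)&(up>th))[0].max()]; Rr=U[np.where((U>325)&(up<th)&(U<332))[0].max()]
    print(r,round(y,3),L.round(2),Rr.round(2),((px2w(p,Rr,r,.06)-px2w(p,L,r,.06))[0]*1e3).round(2),pr.round(0).astype(int).tolist())
E
```

```text
6 0.243 314.65 330.45 13.3 [225, 225, 225, 225, 217, 179, 157, 156, 158, 135, 123, 122, 123, 124, 120, 112, 107, 125, 133, 137, 164, 214, 225, 226, 226, 226]
14 0.237 318.95 330.35 9.66 [224, 225, 225, 226, 217, 180, 157, 158, 177, 211, 213, 187, 173, 166, 147, 126, 112, 128, 134, 142, 173, 216, 225, 226, 226, 226]
22 0.231 318.95 330.35 9.73 [225, 225, 226, 225, 219, 189, 162, 159, 180, 216, 218, 193, 179, 172, 151, 128, 116, 129, 135, 141, 174, 216, 225, 226, 226, 226]
99 0.169 318.95 329.35 9.51 [221, 224, 225, 225, 219, 189, 161, 163, 194, 212, 190, 175, 173, 168, 145, 117, 123, 129, 131, 170, 215, 225, 226, 226, 226, 216]
104 0.165 318.95 329.35 9.55 [222, 225, 224, 225, 219, 189, 161, 163, 193, 212, 190, 176, 170, 157, 139, 117, 125, 131, 132, 171, 216, 225, 226, 226, 222, 200]
109 0.16 318.95 329.15 9.41 [221, 225, 225, 225, 219, 188, 161, 164, 193, 213, 193, 178, 171, 153, 136, 115, 126, 132, 143, 184, 218, 225, 226, 226, 221, 195]
114 0.156 318.95 329.15 9.46 [221, 225, 225, 224, 219, 188, 161, 164, 193, 213, 197, 181, 173, 154, 131, 113, 125, 133, 146, 184, 219, 225, 226, 226, 221, 193]
119 0.151 318.95 329.15 9.5 [220, 225, 225, 224, 219, 188, 161, 163, 193, 219, 219, 194, 173, 154, 130, 112, 125, 134, 147, 185, 218, 224, 226, 226, 220, 186]
```

Both ends now measure about 7.1 mm open in the image, agreeing with the depth estimate. Returning the wedge.

Call:
drive_tool:
  commands: "20 -0.6 0.08 0 0;20 -1 0.08 0 0;20 -1 0.08 0 0;20 -1 0.08 0 0;20 -1 0.08 0 0;20 -1 0.08 0 0;20 -1 0.08 0 0;20 -1 0.07 0 0"

```text
time: 47.45
tool_pos: [0.5618, -0.1442, 0.1726]
tool_rot: [0.0, 0.701, 0.713, -0.0]
contact_force: [0.6, -0.2, -1.8]
gripper_width: 0.263
```

Call:
drive_tool:
  commands: "20 -0.36 0 0 0;20 0 0 0 6;20 0 0 0 6;20 0 0 0.4 0;20 0 0 0.4 0;20 0 0 0 0;20 0 0 0 0;20 0 0 0 0"

```text
time: 48.45
tool_pos: [0.5626, -0.1528, 0.1492]
tool_rot: [0.0, 0.771, 0.637, 0.0]
contact_force: [0.2, 0.4, -2.4]
gripper_width: 0.265
```

```bash
python3 - <<'E'
from h import *
s=manip.state();print(s['time'],s['tool_pos'].round(4),s['tool_rot'].round(4),s['contact_force'].round(1),s['gripper_width'])
T=rot(s['tool_rot']);print(T.round(3));d=np.array([.5623,-.1525,0])-s['tool_pos'];print((T.T@d/.03).round(3))
im,p=snap('wrist','w7')
cv2.imwrite('pics/z7.png',cv2.resize(im[110:330,215:435,::-1],None,fx=2.7,fy=2.7,interpolation=cv2.INTER_CUBIC))
E
```

```text
48.45 [ 0.5626 -0.1528  0.1492] [4.000e-04 7.713e-01 6.365e-01 2.000e-04] [ 0.2  0.4 -2.4] 0.26473147344018094
[[ 0.19   0.982  0.001]
 [ 0.982 -0.19  -0.   ]
 [-0.     0.001 -1.   ]]
[ 0.008 -0.016  4.972]
```

View pics/z7.png

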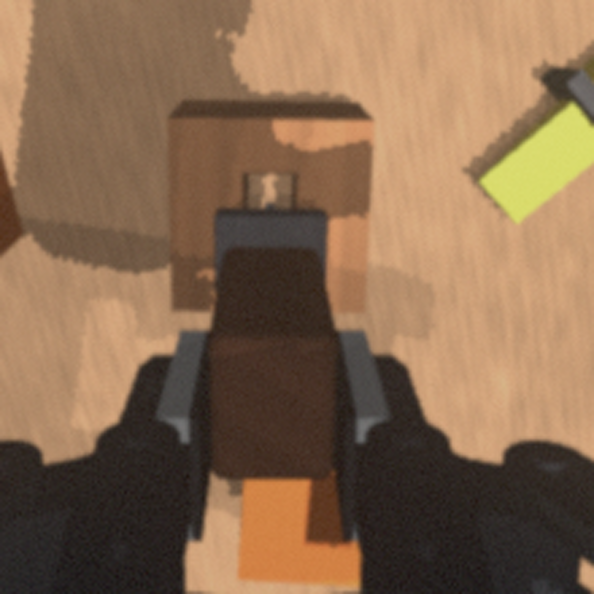

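Call:
drive_tool:
  commands: "20 0 0 0.4 0;20 0 0 0.5 0;20 0 0 0.5 0;20 0 0 0.5 0;20 0 0 0.25 0;20 0 0 0.15 0;20 0 0 0.08 0;20 0 0 0 0"

```text
time: 49.5
tool_pos: [0.5628, -0.1529, 0.0784]
tool_rot: [0.001, 0.771, 0.636, 0.0]
contact_force: [-2.4, 1.7, 1.8]
gripper_width: 0.267
```

Call:
drive_tool:
  commands: "35 0 0 0 0;50 0 0 0 0;85 0 0 0 0;85 0 0 0 0;85 0 0 0 0;85 0 0 0 0;85 0 0 -0.1 0;85 0 0 -0.3 0"

```text
time: 50.5
tool_pos: [0.5618, -0.1525, 0.0891]
tool_rot: [-0.001, 0.771, 0.636, -0.0]
contact_force: [0.7, 0.1, -0.3]
gripper_width: 0.998
```

Call:
drive_tool:
  commands: "85 0 0 -1 0;85 0 0 -1 0;85 0 0 -1 0;85 0 0 -1 0;85 0.5 0 0 0;85 1 0 0 0;85 0.5 0 0 0;85 0 0 0 0"

```text
time: 51.5
tool_pos: [0.5733, -0.0926, 0.2083]
tool_rot: [-0.001, 0.771, 0.637, -0.001]
contact_force: [-0.7, -0.1, 0.6]
gripper_width: 0.997
```

```bash
python3 - <<'E'
from h import *
s=manip.state();print(s['time'],s['tool_pos'].round(4),s['contact_force'].round(1),s['gripper_width'])
im,p=snap('wrist','w8')
c=w2px(p,[.562,-.152,.052]).astype(int);print(c)
x0=max(c[0]-50,0);y0=max(c[1]-50,0);print(x0,y0)
cv2.imwrite('pics/z8.png',cv2.resize(im[y0:y0+100,x0:x0+100,::-1],(500,500),interpolation=cv2.INTER_CUBIC))
E
```

```text
51.5 [ 0.5733 -0.0926  0.2083] [-0.7 -0.1  0.6] 0.9967231138159209
[316 226]
266 176
```

View pics/z8.png

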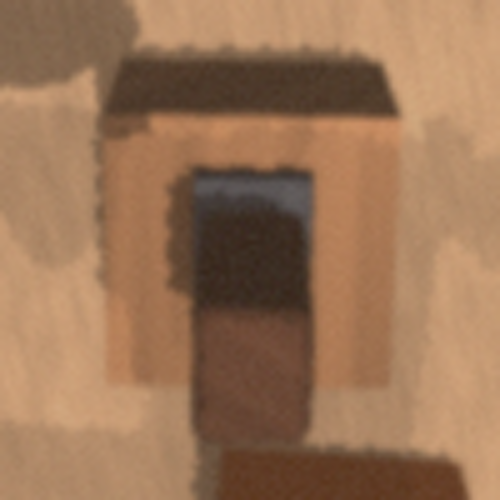

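The wedge is upright in the stand with its collar resting on the block top. Handing in.

```bash
python3 -c "
from plant import manip
print(manip.job_done(), manip.state()['time'])"
```

```text
the job is handed in; nothing more can be done
the job is handed in; nothing more can be done
```

The case is opened and the wedge is back in its stand. I handed the job in at about 52 s of the 72 s limit, and it returned no verdict.

- **Work done:** I took the wedge from the stand and worked the notches in the order right, left, right, left. The wedge thickness at the bearing edges was about 4.5, 6.1, 7.5 and 7.65 mm in turn. By those depths, the two ends should never have been more than about 2.6 mm apart.
- **Force:** The push on the wedge stayed at or below about 12.6 N at the end-of-call readings. Side force reached about 5 N twice, when the wedge entered a notch touching the clamped half. The forces on each half of the case were not measured directly.
- **Opening:** The last wrist picture after drawing the wedge out gave about 7.1 mm at both ends. That picture method may be off by a few tenths of a millimetre. The wedge depth alone puts both ends above 6.5 mm.
- **Wedge:** It sits upright with its collar on the block. The tool height at release was 78.4 mm against 78.3 mm at the grip. I let go, and the gripper was clear.
- **Not checked:** I did not measure the bystanders against their starting positions. The arm passed above them and I saw no contact.

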